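Shut the amber cover of the fluorescence viewer without a knock and light it

ROBOT

A 6-joint arm with a two-finger parallel gripper is mounted at the origin on a cart in front of the work surface, level with it; the furniture and walls round the work are solid. World frame = base frame: x ahead of the robot, y to its left, z up, the work surface at z = 0. Lengths are in m, angles in degrees, forces in N, time in s.
With the tool pointing down it reaches from about 0.3 to 0.75 m from the base axis. Payload 8.5 kg.
Tool frame: the origin (TCP) lies midway between the tips of the shut fingers; the grasp point (between the pads) lies env.tcp_to_grasp behind it (env.tcp_to_grasp is the distance from the TCP to the grasp point, in m); z points along the fingers, y is the line along which they close (so a half turn about z gives the same grasp; the last joint's range is limited). The gripper opens to 85 mm and grips with 20 to 120 N. Pads are 22 mm wide; open, the fingers measure 114 mm over their backs; the gripper's body (76 mm by 85 mm) begins 54 mm behind the grasp point. The pads swing forward as they close: fully open they stand 13 mm farther back than shut.
Start: joints at [-12.336, 21.807, 74.336, -0, 83.858, -12.336], TCP at [0.55, 0, 0.231] pointing down, gripper open.
Joint ranges: [-178.18, 178.18], [-50.72, 133.34], [12.68, 142.11], [-81.47, 261.47], [9.98, 163.14], [-165.26, 165.26]. Speed limits (degrees/s): [136.94, 136.94, 180, 180, 180, 180].

INTERFACE

Orientations are given as a 3x3 rotation matrix whose columns are the frame's x, y, z axes.
In Python, from rig import observe, optics, job, env gives the robot as it stands. The module is installed in compiled form; this text tells all that it offers.
- The arm moves only by the shell command python3 -m jog 'ROWS' [FORCE]. ROWS is JSON, a list of rows, each a list of 7 numbers: the turn, a rotation vector about the tool's x, y, z in rad, then the shift along the tool's x, y, z in m, then the opening in per cent of the stroke, from 0 (shut) to 100 (fully open). A call has 1 to 10 rows; each row shifts and turns the commanded pose from where the row before left it, along the tool's axes as they then stand; what a row does not reach is not made up. A row lasts 1/8 s, in which the tool goes at most 62.5 mm and 10.7 degrees, less where a joint would pass 70% of its speed; a pose out of reach is approached as far as the arm can. A call is refused whole if a number of a shift passes 0.0625 or a number of a turn 0.188, either way. A call with a gripper value outside its range is refused whole. The fingers move at their own pace and stop on an object; FORCE is the grip in N (left out, the last holds). Time passes only in rows, so rows that do not move let the fingers close. It gives the time, the measured TCP pose, the force, the opening and the grip force at its end, in the units of the state.
- observe(): the state, without advancing time (a new reading comes with each control period).
- optics.get_image(name): name is "scene" or "side" or "wrist"; returns a dict with "pixels" (400x640x3 uint8, red, green, blue), "mtx" (3x3 intrinsics, pixels), "rvec" (rotation vector, rad) and "tvec" (3), from world to camera coordinates, as OpenCV has them. Camera axes: x right, y down, z forward; pixel columns grow to the right and rows downward; lengths in m; the calibration is good to about 2 mm. A picture is of the moment at which its call begins. There is no depth.
- job.close_job(): hands the job in; it is judged then, once.
The state is a dict: "time_s": time; "q": joint angles; "qvel": joint speeds; "joint_efforts": joint torques, N m; "position": TCP position; "tool_rot": TCP orientation; "ft_force": force on the tool from outside, world axes, zero at the start; "wrist_torque": the same for the moment, N m; "grip_width": finger opening in m; "gripper_force": force on a finger pad.
Only numpy, scipy, OpenCV 4.12 (cv2) and the standard library are available. Lean on these libraries where they do the work, as an engineer would, in place of code of your own. Each camera call takes 0.05 s, during which the arm holds its last target. There are 200 camera calls.

TASK

Get the fluorescence viewer ready to look at the two mineral specimens on its window. With a fingertip, tip the raised amber glass cover forward off its rest, catch it on a finger while it is still well up and bring it to a stop there, then lower it fully shut without letting it knock; only when it is shut, push the blue lamp button all the way down and let go. Nothing is gripped or pinched, the glass is handled gently, and the specimens and the things lying around stay where they are.

Things in the scene. Friction and masses are not known exactly. Their poses are not given: they have to be found in the camera images.
- viewer: white bench viewer, fixed, 180 (x) x 300 (y) x 100 high (mm); origin at the centre of its underside, front wall at its x = -90, the table before it clear. At its left (+y) an open well, 136 x 190, with the blue window 56 above the table, on which the specimens lie; at its right (-y) a control strip
- hinge_mid (a point): middle of the cover's hinge line, at the viewer's rear: (80, 35, 109) mm in its frame. Axes as the viewer's: x away from the front, y along the hinge line, z up. When shut, the lip overhangs the front wall by 30 mm with nothing under it down to the table: a finger can stay under it until the cover is shut, then leave down and outward
- cover (a joint): angle of the amber cover, rad: 0 = shut and level, grows as it opens. Starts at rest on its open stop (1.78), leaning back past upright. Balances at 1.57; below that it falls forward and shut by itself. Weak hinge dampers (0.5 N m s/rad): a fall from just past upright takes 2 to 4 s, ever faster, and ends in a knock. About 0.55 kg; tipping it takes 1 to 2 N at the lip
- lip_mid (a point): middle of the outer edge of the cover's aluminium lip, 200 mm from the hinge line, in the cover's middle plane. Cover's own axes: -x from hinge to lip, z = outer face (up when shut, backward when open). The lip is a plate 180 mm wide, 4 thick (7 mm bead at the edge), 33 mm out from the black frame (206 wide, 10 thick); the frame holds the glass
- lamp_button (a joint): travel of the lamp button, m: 0 = up, 0.005 = fully down; springs back, fully down takes 4 N
- lamp_button_top (a point): centre of the top of the round blue lamp button (22 mm across), near the front of the control strip, pressed straight down. It lies beside the cover, clear of it at any angle
- sodalite: small dark blue mineral specimen, 25 x 30 x 25 mm, lying loose on the window; origin at its underside. Must not be moved
- limonite: brown mineral specimen, 40 x 56 x 26 mm, lying loose on the window; origin at its underside. Must not be moved
- glasses_yellow: yellow safety glasses, 59 x 126 x 44 mm, on the table at the right of the viewer; origin at the underside
- torch_violet: black torch with violet head ring, 32 x 104 x 32 mm, on the table at the left; origin at the underside
- lens: hand lens with black handle, 62 x 148 x 9 mm, on the table at the left; origin at the underside

How it is judged (in metres and radians):
On the way, in this order (a step that is already met when the one before it is completed fails the run):
1. the tipped cover is caught: it rests on a finger, nearly still, between 0.2 and 1.3 rad open (value of joint cover between 0.2 and 1.3 rad and velocity of joint cover between -0.12 and 0.12 rad/s and contact force between the fingers and cover above 0.4 N), for 0.2 s.
2. the cover is fully shut (value of joint cover below 0.02 rad), for 0.2 s.
3. the lamp button is pushed all the way down (value of joint lamp_button above 0.004 m), for 0.05 s.
At the end, for the whole second after the job is handed in: The cover is shut (within 0.02 rad), the lamp button has been pushed down and has come up again, both specimens lie within 12 mm of where they were and the glasses, torch and hand lens within 25 mm (value of joint cover below 0.02 rad and value of joint lamp_button below 0.001 m and distance of each of sodalite, limonite from where it was at the start of the episode below 0.012 m and distance of each of glasses_yellow, torch_violet, lens from where it was at the start of the episode below 0.025 m); the robot touches nothing.
It fails at once if the cover knocks: it reaches its last 0.1 rad closing faster than 0.65 rad/s (value of joint cover below 0.1 rad and velocity of joint cover below -0.65 rad/s).
It fails at once if the glass cover is pushed or squeezed with more than 15 N (contact force between the fingers and cover above 15 N).
It fails at once if the cover is gripped: its plate lies in the middle of the grasp, between the finger pads, and is touched (x of the grasp point in the frame of lip_mid between 0.003 and 0.19 m and y of the grasp point in the frame of lip_mid between -0.1 and 0.1 m and z of the grasp point in the frame of lip_mid between -0.004 and 0.004 m and contact force between the fingers and cover above 0.4 N).
It fails at once if the lamp button is pushed while the cover is not shut (value of joint lamp_button above 0.003 m and value of joint cover above 0.05 rad).
It fails at once if a specimen is pushed or lifted more than 12 mm, or the glasses, the torch or the hand lens more than 25 mm (distance of any of sodalite, limonite from where it was at the start of the episode above 0.012 m or distance of any of glasses_yellow, torch_violet, lens from where it was at the start of the episode above 0.025 m).
It also fails if it takes over 64 s, if anything falls off the work surface, if the arm or the gripper's body presses on something with over 40 N, if the wrist force passes 120 N, or if a joint passes its speed limit or range.

## Working session

There is one attempt and no reset: what is moved stays moved. The work goes in short steps, Python scripts to look and compute and a shell command to move; the robot and the scene stay as the last step left them, time stands still between calls to the robot, and variables do not carry over. Pictures are saved under pics/ and viewed, at most 10 in all, crops included, and the job is handed in when it is done.

```bash
mkdir -p pics
cat > h.py <<'E'
import numpy as np, cv2
from rig import observe, optics, env
def snap(name,fn):
    im=optics.get_image(name); cv2.imwrite('pics/'+fn,im['pixels'][:,:,::-1]); np.savez('pics/'+fn+'.npz',**im); return im
def P(im):
    R=cv2.Rodrigues(np.array(im['rvec'],float))[0]; return np.array(im['mtx']),R,np.array(im['tvec'],float).ravel()
def proj(im,X):
    return cv2.projectPoints(np.array(X,float).reshape(-1,1,3),np.array(im['rvec'],float),np.array(im['tvec'],float),np.array(im['mtx'],float),None)[0].reshape(-1,2)
E
python3 - <<'E'
from h import *
for n in ("scene","side"):
    im=snap(n,n+'0.png'); K,R,t=P(im); print(n,K[0,0],-R.T@t,R[2])
s=observe(); print(s, env.tcp_to_grasp)
E
```

```text
scene 386.0371247304424 [ 0.07471981 -0.64821317  0.92855179] [ 0.40386361  0.49634786 -0.76846144]
side 454.0000243938615 [0.00209489 0.92499356 0.57428554] [ 0.41218201 -0.82973081 -0.37636788]
{'time_s': 0.1, 'q': array([-1.23355978e+01,  2.18384538e+01,  7.43785704e+01,  5.73481894e-04,
        8.38564660e+01, -1.23380544e+01]), 'qvel': array([-0.12053977, -0.15673942, -0.10399341,  0.00486869,  0.02445719,
        0.03702261]), 'joint_efforts': array([ 3.76895419e-03, -4.49219084e+01, -2.31655884e+01, -2.33104493e-04,
        3.63802450e-03,  7.57992581e-06]), 'position': array([5.49752675e-01, 5.61358656e-05, 2.30771934e-01]), 'tool_rot': array([[-4.16200498e-05,  9.99999217e-01, -1.25090832e-03],
       [ 9.99999959e-01,  4.19750177e-05,  2.83743216e-04],
       [ 2.83795500e-04, -1.25089646e-03, -9.99999177e-01]]), 'ft_force': array([-0.32517181, -0.86283467,  0.50307695]), 'wrist_torque': array([-0.01366166,  0.002291  ,  0.00715142]), 'gripper_force': 0.0, 'grip_width': 0.08555217322620884} 0.0187
```

View pics/scene0.png

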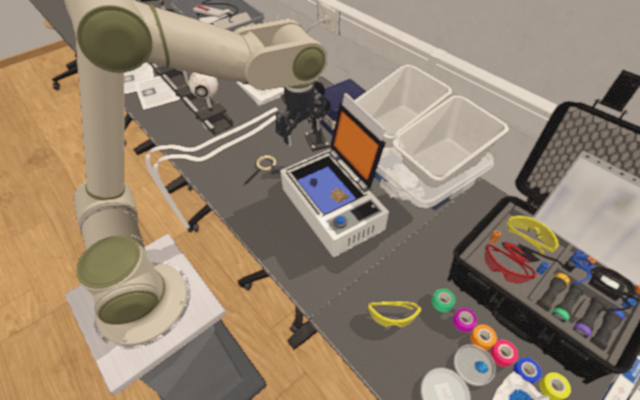

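View pics/side0.png

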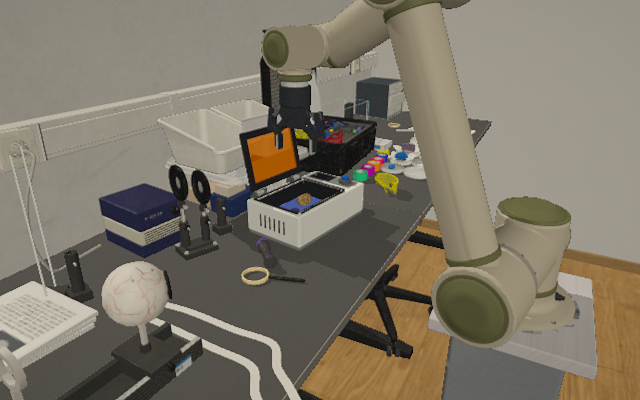

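The viewer is near scene (335,200) and side (305,205), with its cover up behind it. I'll zoom in for the corners.

Run:
```python
import cv2,numpy as np
a=cv2.imread('pics/scene0.png')[90:260,270:400]; b=cv2.imread('pics/side0.png')[110:250,235:375]
a=cv2.resize(a,None,fx=3.5,fy=3.5,interpolation=cv2.INTER_CUBIC)[:595,:]
b=cv2.resize(b,None,fx=4,fy=4,interpolation=cv2.INTER_CUBIC)
cv2.imwrite('pics/a.png',a);cv2.imwrite('pics/b.png',b)
```

```text
(no output)
```

View pics/a.png

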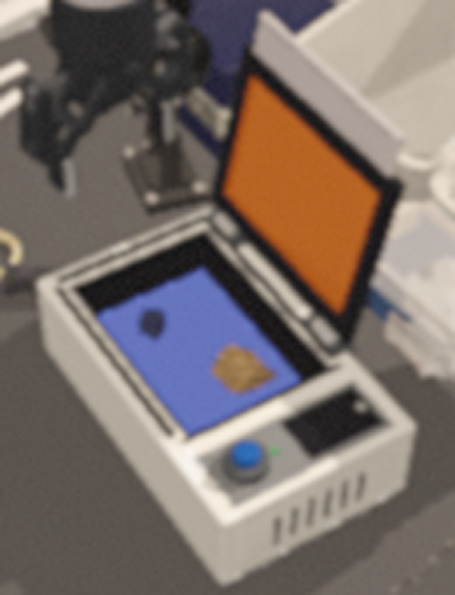

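View pics/b.png

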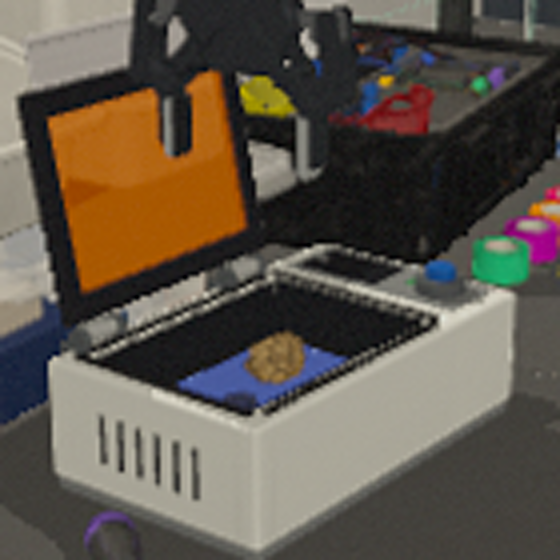

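```bash
cat > fit.py <<'E'
from h import *
from scipy.optimize import least_squares
S=dict(np.load('pics/scene0.png.npz'));D=dict(np.load('pics/side0.png.npz'))
def hinge(r,y,z,a): # point at distance r from hinge, out z
    return [80-r*np.cos(a)+z*np.sin(a),35+y,109+r*np.sin(a)+z*np.cos(a)]
s=[((-90,150,100),(40,283)),((-90,-150,100),(228,515)),((-90,-150,0),(222,583)),((90,-150,100),(413,428)),((-90,150,0),(48,345)),((90,-150,0),(405,487)),(hinge(200,90,0,1.78),(262,12)),(hinge(200,-90,0,1.78),(403,140))]
d=[((-90,150,100),(258,428)),((-90,150,0),(262,552)),((90,150,100),(52,360)),((90,150,0),(57,480)),((-90,-150,100),(513,292)),((-90,-150,0),(510,392)),((90,-150,100),(322,248))]
sX=np.array([x for x,_ in s])/1e3; su=np.array([u for _,u in s])/3.5+[270,90]
dX=np.array([x for x,_ in d])/1e3; du=np.array([u for _,u in d])/4+[235,110]
bs=np.array([247,452])/3.5+[270,90]; bd=np.array([440,268])/4+[235,110]
def T(p,X):
    c,n=np.cos(p[2]),np.sin(p[2]); return np.array(X)@np.array([[c,-n,0],[n,c,0],[0,0,1]]).T+[p[0],p[1],0]
f=lambda p:np.r_[(proj(S,T(p,sX))-su).ravel(),(proj(D,T(p,dX))-du).ravel()]
r=least_squares(f,[.6,0,0],loss='soft_l1')
print(r.x,np.degrees(r.x[2]));print(f(r.x).reshape(-1,2).round(1).tolist())
g=lambda b:np.r_[(proj(S,T(r.x,b))[0]-bs),(proj(D,T(r.x,b))[0]-bd)]
q=least_squares(g,[-.06,-.1,.1]);print('button',q.x,T(r.x,q.x),g(q.x))
for nm,X in dict(hinge=(.08,.035,.109),lip=np.array(hinge(200,0,0,1.78))/1e3,lipshut=(-.12,.035,.109)).items(): print(nm,T(r.x,X))
E
python3 fit.py
```

```text
[ 0.57012399 -0.10087596 -0.15435491] -8.84388490911424
[[-1.6, 0.2], [-0.9, 3.8], [0.4, 4.7], [1.5, -0.6], [-0.9, 4.4], [-0.3, 3.8], [0.1, 0.8], [0.5, -0.2], [-0.2, -0.3], [-0.9, 4.8], [-1.9, -1.1], [-1.3, 2.6], [0.4, -1.1], [-0.4, 4.9], [-0.9, -2.8]]
button [-0.04675874 -0.11194246  0.11779529] [ 0.50671083 -0.20429872  0.11779529] [-0.36535952  0.5989452  -0.62205959 -0.45676761]
hinge [ 0.65455385 -0.0785915   0.109     ]
lip [ 0.69559623 -0.08497738  0.30463932]
lipshut [ 0.45693167 -0.04784295  0.109     ]
```

```bash
cat >> fit.py <<'E'
print('--- free zbottom, ztop')
def adj(X,p):
    X=X.copy(); X[X[:,2]==0,2]=p[3]; X[np.isclose(X[:,2],.1),2]=p[4]; return X
f2=lambda p:np.r_[(proj(S,T(p,adj(sX,p)))-su).ravel(),(proj(D,T(p,adj(dX,p)))-du).ravel()]
r=least_squares(f2,[.57,-.1,-.15,0,.1],loss='soft_l1')
print(r.x,np.degrees(r.x[2]));print(f2(r.x).reshape(-1,2).round(1).tolist())
q=least_squares(g,[-.06,-.1,.1]);print('button',q.x,T(r.x,q.x),g(q.x))
for nm,X in dict(hinge=(.08,.035,.109),lip=np.array(hinge(200,0,0,1.78))/1e3,lipshut=(-.12,.035,.109)).items(): print(nm,T(r.x,X))
E
python3 fit.py | sed -n '/---/,$p'
```

```text
--- free zbottom, ztop
[ 0.56978636 -0.09997098 -0.15370646  0.01555638  0.09772891] -8.806731517629201
[[-1.8, 0.7], [-1.2, 4.2], [0.2, 1.6], [1.1, -0.3], [-1.6, 1.1], [-0.0, 0.5], [-0.2, 0.7], [0.1, -0.3], [-0.2, 0.8], [-1.0, -0.5], [-1.9, -0.2], [-1.7, -2.3], [0.4, -0.3], [-0.2, 0.3], [-1.0, -2.0]]
button [-0.04635911 -0.11275474  0.11779529] [ 0.50671083 -0.20429872  0.11779529] [-0.36535952  0.59894521 -0.62205958 -0.4567676 ]
hinge [ 0.65420176 -0.07763177  0.109     ]
lip [ 0.69524826 -0.08399105  0.30463932]
lipshut [ 0.45655968 -0.04701139  0.109     ]
```

```bash
python3 -m jog '[[0,0,-0.177,0,0,0,0],[0,0,-0.177,0,0,0,0],[0,0,-0.177,0,0,0,0],[0,0,-0.177,0,0,0,0],[0,0,-0.177,0,0,0,0],[0,0,-0.177,0,0,0,0],[0,0,-0.177,0,0,0,0],[0,0,-0.178,0,0,0,0],[0,-0.18,0,0,0,0,0],[0,-0.18,0,0,0,0,0]]'
python3 -m jog '[[0,-0.142,0,0,0,0,0],[0,-0.142,0,0,0,0,0],[0,-0.142,0,0,0,0,0],[0,0,0,0,0,0,0]]'
cat >> h.py <<'E'
VX,VY,PSI=.56979,-.09997,-.1537
def w2v(p):
    c,n=np.cos(PSI),np.sin(PSI); d=np.array(p)-[VX,VY,0]; return np.array([c*d[0]+n*d[1],-n*d[0]+c*d[1],d[2]])
Rv=np.array([[np.cos(PSI),-np.sin(PSI),0],[np.sin(PSI),np.cos(PSI),0],[0,0,1]])
def st():
    s=observe(); print('t',round(s['time_s'],2),'v mm',(1e3*w2v(s['position'])).round(1),'q',s['q'].round(1),'F(v)',(Rv.T@s['ft_force']).round(2)); return s
def to(v): # tool-frame shift to viewer-frame mm point
    s=observe(); R=s['tool_rot']; return (R.T@(Rv@((np.array(v)/1e3)-w2v(s['position'])))).round(4)
E
python3 - <<'E'
from h import *
s=st(); print((Rv.T@s['tool_rot']).round(3)); print(to([-200,35,100]))
E
```

```text
time_s: 1.35
position: [0.5502, -0.0001, 0.2313]
tool_rot: [[-0.923, 0.153, 0.353], [0.143, 0.988, -0.055], [-0.358, -0.0, -0.934]]
ft_force: [0.6, 0.1, 0.1]
grip_width: 0.0001
gripper_force: 0.0
time_s: 1.85
position: [0.5483, 0.0005, 0.2298]
tool_rot: [[-0.702, 0.153, 0.696], [0.109, 0.988, -0.107], [-0.704, 0.001, -0.71]]
ft_force: [0.5, -0.1, -0.2]
grip_width: -0.0001
gripper_force: 0.0
t 1.85 v mm [-36.6  96.  229.8] q [ -14.1    8.8  107.5   11.5   19.3 -104.6] F(v) [ 0.49 -0.03 -0.23]
[[-0.71   0.     0.704]
 [ 0.     1.     0.   ]
 [-0.704  0.001 -0.71 ]]
[ 0.2074 -0.0611 -0.023 ]
```

```bash
python3 -m jog '[[0,0,0,0.04,-0.015,-0.005,0],[0,0,0,0.04,-0.015,-0.005,0],[0,0,0,0.04,-0.015,-0.005,0],[0,0,0,0.04,-0.015,-0.005,0],[0,0,0,0.04,0,-0.003,0],[0,0,0,0,0,0,0]]'
python3 - <<'E'
from h import *
s=st(); print((Rv.T@s['tool_rot']).round(3)); print(to([-114,35,87]))
E
```

```text
time_s: 2.6
position: [0.4245, -0.0129, 0.1623]
tool_rot: [[-0.726, 0.151, 0.671], [0.114, 0.988, -0.099], [-0.678, 0.005, -0.735]]
ft_force: [0.5, -0.4, -0.2]
grip_width: -0.0001
gripper_force: 0.0
t 2.6 v mm [-156.9   63.8  162.3] q [ -24.9    3.9  129.1   63.8   12.4 -165.1] F(v) [ 0.58 -0.33 -0.21]
[[-0.735 -0.002  0.678]
 [ 0.002  1.     0.005]
 [-0.678  0.005 -0.735]]
[ 0.0195 -0.0293  0.0843]
```

```bash
python3 -m jog '[[0,0.14,0,0,0,0,0],[0,0.13,0,0,0,0,0],[0,0,0,0,0,0,0]]' >/dev/null
python3 - <<'E'
from h import *
s=st(); print((Rv.T@s['tool_rot']).round(3)); print(to([-160,35,85]))
E
```

```text
t 2.98 v mm [-150.5   74.5  164.5] q [ -23.3    4.   123.3   33.3   20.9 -133.8] F(v) [-0.03  0.05 -0.31]
[[-0.804 -0.036  0.593]
 [-0.008  0.999  0.049]
 [-0.594  0.035 -0.803]]
[ 0.0552 -0.0419  0.0563]
```

```bash
python3 -m jog '[[0,0.14,0,0,0,0,0],[0,0,0,0.02,-0.02,0.02,0],[0,0,0,0.02,-0.02,0.02,0],[0,0,0,0.015,0,0.02,0],[0,0,0,0,0,0,0],[0,0,0,0,0,0,0]]' >/dev/null
python3 - <<'E'
from h import *
s=st(); A=Rv.T@s['tool_rot']; print(A.round(3)); print(to([-160,35,85]))
from scipy.spatial.transform import Rotation as Ro
f=0.48; W=np.array([[-np.cos(f),0,np.sin(f)],[0,1,0],[-np.sin(f),0,-np.cos(f)]]); print(Ro.from_matrix(A.T@W).as_rotvec())
E
```

```text
t 3.73 v mm [-169.2   38.8   84.2] q [ -30.4   14.   128.9   51.    16.9 -159.8] F(v) [ 0.07 -0.09  0.42]
[[-0.874 -0.037  0.484]
 [-0.014  0.999  0.052]
 [-0.485  0.038 -0.874]]
[-0.0084 -0.0041  0.0036]
[0.05155992 0.02605053 0.01481212]
```

```bash
python3 -m jog '[[0.05,0.065,0.015,0,0,-0.005,0],[0,0,0.185,0,0,0,0],[0,0,0.185,0,0,0,0],[0,0,0.185,0,0,0,0],[0,0,0.185,0,0,0,0],[0,0,0.185,0,0,0,0],[0,0,0.185,0,0,0,0],[0,0,0.185,0,0,0,0],[0,0,0.185,0,0,0,0]]' >/dev/null
python3 -m jog '[[0,0,0.185,0,0,0,0],[0,0,0.185,0,0,0,0],[0,0,0.185,0,0,0,0],[0,0,0.185,0,0,0,0],[0,0,0.185,0,0,0,0],[0,0,0.185,0,0,0,0],[0,0,0.185,0,0,0,0],[0,0,0.185,0,0,0,0],[0,0,0.182,0,0,0,0],[0,0,0,0,0,0,0]]' >/dev/null
cat >> h.py <<'E'
from scipy.spatial.transform import Rotation as Ro
def err(f=.44):
    A=Rv.T@observe()['tool_rot']; W=np.array([[np.cos(f),0,np.sin(f)],[0,-1,0],[np.sin(f),0,-np.cos(f)]]); return Ro.from_matrix(A.T@W).as_rotvec().round(3)
E
python3 - <<'E'
from h import *
st(); print(err(),to([-118,35,82]),to([20,35,330]))
snap('wrist','w1.png')
E
```

```text
t 6.1 v mm [-171.1   40.8   86.2] q [-28.5  13.4 127.3  37.1  17.8  35.8] F(v) [-0.12  0.13  0.26]
[-0.033 -0.03   0.011] [0.0454 0.0072 0.0276] [ 0.2807  0.0044 -0.1311]
```

View pics/w1.png

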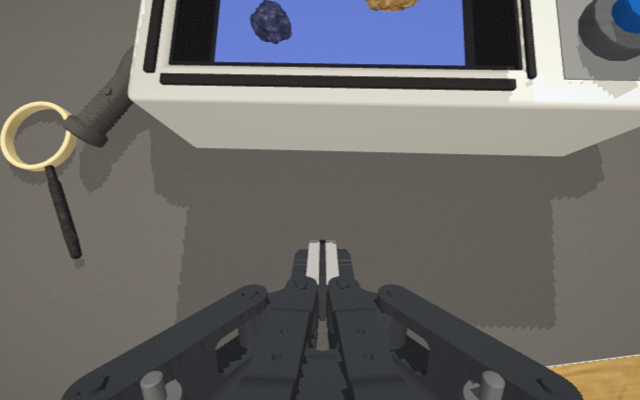

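Run:
```python
from h import *
im=dict(np.load('pics/w1.png.npz'))
for v in [(-90,150,100),(-90,150,0),(-90,150,15),(-90,-150,0),(-90,-150,15),(-90,-50,100),(-46,-113,118)]:
    X=Rv@(np.array(v)/1e3)+[VX,VY,0]; print(v,proj(im,X).round(1))
```

```text
(-90, 150, 100) [[124.  98.]]
(-90, 150, 0) [[202.1 154.3]]
(-90, 150, 15) [[194.4 148.7]]
(-90, -150, 0) [[552.8 160.3]]
(-90, -150, 15) [[566.8 154.9]]
(-90, -50, 100) [[499.  102.4]]
(-46, -113, 118) [[6.469e+02 4.000e-01]]
```

```bash
python3 -m jog '[[-0.033,-0.03,0.011,0,0.006,0,0],[0,0,0,0.022,0,-0.047,0],[0,0,0,0.022,0,-0.047,0],[0,0,0,0.022,0,-0.047,0],[0,0,0,0.022,0,-0.047,0],[0,0,0,0.022,0,-0.047,0],[0,0,0,0,0,0,0]]' >/dev/null
python3 - <<'E'
from h import *
st(); print(err(),to([165,35,345]))
E
```

```text
t 7.03 v mm [-170.8   34.   348.6] q [-27.6  -8.9  95.1   8.4  69.6  69.9] F(v) [-0.26  1.09 -0.71]
[ 0.002 -0.005  0.002] [ 0.3015 -0.0008  0.1477]
```

```bash
python3 -m jog '[[0,0,0,0.043,0,0.021,0],[0,0,0,0.043,0,0.021,0],[0,0,0,0.043,0,0.021,0],[0,0,0,0.043,0,0.021,0],[0,0,0,0.043,0,0.021,0],[0,0,0,0.043,0,0.021,0],[0,0,0,0.043,0,0.021,0],[0,0,0,0,0,0,0],[0,0,0,0,0,0,0]]' >/dev/null
python3 - <<'E'
from h import *
st(); print(err(),to([165,35,293]))
a=snap('scene','s2.png')['pixels'][60:220,260:430];b=snap('side','d2.png')['pixels'][70:230,200:370]
cv2.imwrite('pics/c2.png',cv2.resize(np.hstack([a,b])[:,:,::-1],(798,376),interpolation=cv2.INTER_CUBIC))
E
```

```text
t 8.15 v mm [162.9  33.7 337.9] q [-17.5  28.7  49.7   3.8  77.   81.3] F(v) [ 0.27 -0.37  0.52]
[-0.001  0.004 -0.001] [-0.0171 -0.0013  0.0416]
```

View pics/c2.png

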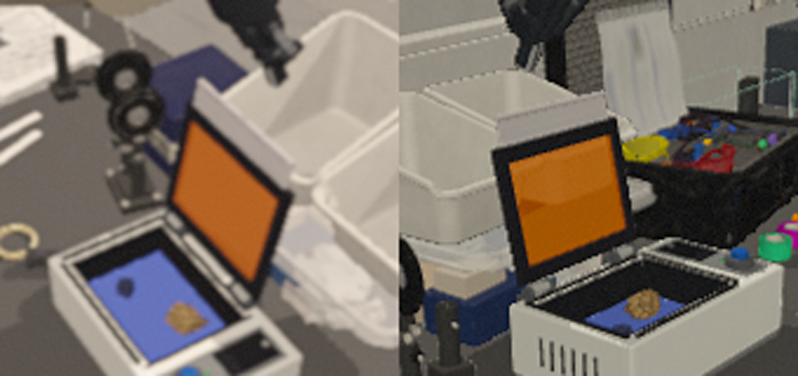

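```bash
python3 -m jog '[[0,0,0,-0.009,0,0.021,0],[0,0,0,-0.008,0,0.021,0],[0,0,0,0,0,0,0]]' >/dev/null
python3 - <<'E'
from h import *
st(); print(err(),to([148,35,293]))
E
```

```text
t 8.62 v mm [164.7  33.7 292.5] q [-17.5  29.6  55.2   3.9  70.6  80.9] F(v) [ 0.13 -0.    0.95]
[-0.001  0.006 -0.002] [-0.0149 -0.0012 -0.0075]
```

```bash
python3 -m jog '[[0,0,0,-0.007,0,-0.0034,0],[0,0,0,-0.007,0,-0.0034,0],[0,0,0,0,0,0,0]]' >/dev/null
python3 -c "from h import *;st()"
python3 -m jog '[[0,0,0,-0.0045,0,-0.002,0],[0,0,0,-0.0045,0,-0.002,0],[0,0,0,0,0,0,0]]' >/dev/null
python3 -c "from h import *;st()"
```

```text
t 9.0 v mm [149.7  33.7 295.1] q [-17.7  27.8  58.    4.1  69.4  80.6] F(v) [ 0.36 -0.07  1.04]
t 9.38 v mm [140.2  33.7 293.7] q [-17.9  26.8  59.9   4.1  68.6  80.4] F(v) [-0.12 -0.13 -0.97]
```

```bash
python3 -m jog '[[0,0,0,-0.007,0,-0.0035,0],[0,0,0,-0.007,0,-0.0035,0],[0,0,0,-0.007,0,-0.0035,0],[0,0,0,0,0,0,0]]' >/dev/null
python3 - <<'E'
from h import *
st()
a=snap('scene','s3.png')['pixels'][60:220,260:430];b=snap('side','d3.png')['pixels'][70:230,200:370]
cv2.imwrite('pics/c3.png',cv2.resize(np.hstack([a,b])[:,:,::-1],(798,376),interpolation=cv2.INTER_CUBIC))
E
```

```text
t 9.88 v mm [116.   33.8 293.8] q [-18.2  24.2  64.1   4.3  67.1  79.9] F(v) [ 1.2  -0.67  0.31]
```

View pics/c3.png

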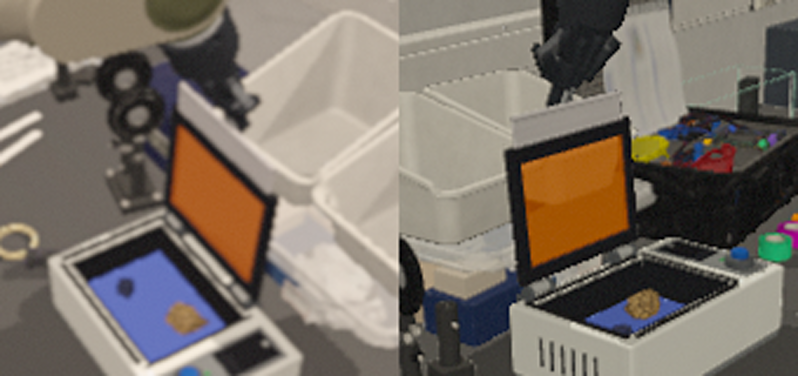

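```bash
python3 -m jog '[[0,0,0,-0.007,0,-0.0035,0],[0,0,0,-0.007,0,-0.0035,0],[0,0,0,-0.007,0,-0.0035,0],[0,0,0,-0.007,0,-0.0035,0],[0,0,0,-0.007,0,-0.0035,0],[0,0,0,0.003,0,-0.042,0],[0,0,0,-0.036,0,-0.017,0],[0,0,0,-0.036,0,-0.017,0],[0,0,0,-0.038,0,-0.018,0]]' >/dev/null
python3 - <<'E'
from h import *
st();print(err(),to([-45,35,265]),to([-5,35,265])); im=snap('side','d4.png')
px=im['pixels']
# lip corner prediction vs angle
for a in (1.5,1.4,1.3,1.2,1.1):
    v=[np.array([80-200*np.cos(a),35+y,109+200*np.sin(a)])/1e3 for y in (90,-90)]
    print(a,proj(im,[Rv@x+[VX,VY,0] for x in v]).round(0).tolist())
cv2.imwrite('pics/c4.png',cv2.resize(px[70:230,200:370][:,:,::-1],(510,480),interpolation=cv2.INTER_CUBIC))
E
```

```text
t 11.1 v mm [-60.6  34.2 335. ] q [-22.3   4.3  84.8   6.2  66.6  75.3] F(v) [0.27 0.47 0.7 ]
[-0.001  0.003 -0.003] [-0.0155 -0.0007  0.07  ] [ 0.0207 -0.0008  0.0869]
1.5 [[256.0, 121.0], [301.0, 109.0]]
1.4 [[262.0, 123.0], [307.0, 111.0]]
1.3 [[268.0, 126.0], [313.0, 114.0]]
1.2 [[274.0, 130.0], [318.0, 117.0]]
1.1 [[280.0, 134.0], [324.0, 121.0]]
```

View pics/c4.png

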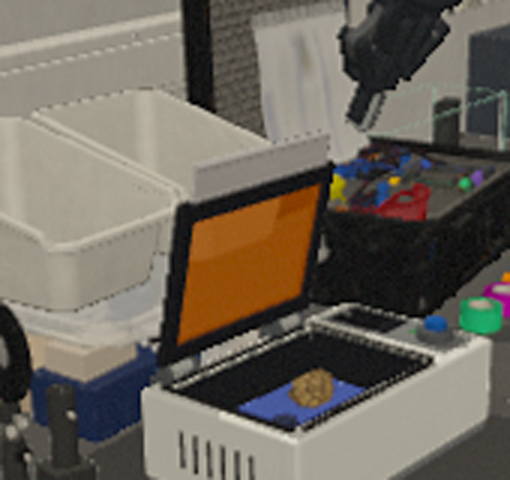

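```bash
python3 -m jog '[[0,0,0,0.006,0,0.041,0],[0,0,0,0.006,0,0.041,0],[0,0,0,0,0,0,0],[0,0,0,0,0,0,0],[0,0,0,0,0,0,0],[0,0,0,0,0,0,0],[0,0,0,0,0,0,0],[0,0,0,0,0,0,0],[0,0,0,0,0,0,0]]' 
python3 -m jog '[[0,0,0,0,0,0,0],[0,0,0,0,0,0,0],[0,0,0,0,0,0,0],[0,0,0,0,0,0,0]]' >/dev/null
cat >> h.py <<'E'
def ang(fn):
    # cover angle from side view: fit lip-edge outline by eye is costly; draw overlays instead
    im=snap('side',fn); return im
E
python3 - <<'E'
from h import *
st();print(err()); im=snap('side','d5.png')
for a in (1.3,1.2,1.1,1.0,.9,.5,0):
    v=[np.array([80-200*np.cos(a),35+y,109+200*np.sin(a)])/1e3 for y in (90,-90)]
    print(a,proj(im,[Rv@x+[VX,VY,0] for x in v]).round(0).tolist())
cv2.imwrite('pics/c5.png',cv2.resize(im['pixels'][70:230,200:370][:,:,::-1],(510,480),interpolation=cv2.INTER_CUBIC))
E
```

```text
time_s: 12.28
position: [0.5618, -0.0643, 0.2659]
tool_rot: [[0.895, -0.155, 0.418], [-0.141, -0.988, -0.064], [0.423, -0.002, -0.906]]
ft_force: [-1.5, 0.3, 0.4]
grip_width: 0.0001
gripper_force: 0.7
t 12.78 v mm [-13.3  34.1 265.8] q [-20.9  11.9  87.1   6.2  56.6  75.8] F(v) [-0.83 -0.01 -0.15]
[-0.001  0.003 -0.003]
1.3 [[268.0, 126.0], [313.0, 114.0]]
1.2 [[274.0, 130.0], [318.0, 117.0]]
1.1 [[280.0, 134.0], [324.0, 121.0]]
1.0 [[285.0, 140.0], [329.0, 125.0]]
0.9 [[290.0, 145.0], [334.0, 131.0]]
0.5 [[307.0, 174.0], [349.0, 156.0]]
0 [[315.0, 213.0], [355.0, 191.0]]
```

View pics/c5.png

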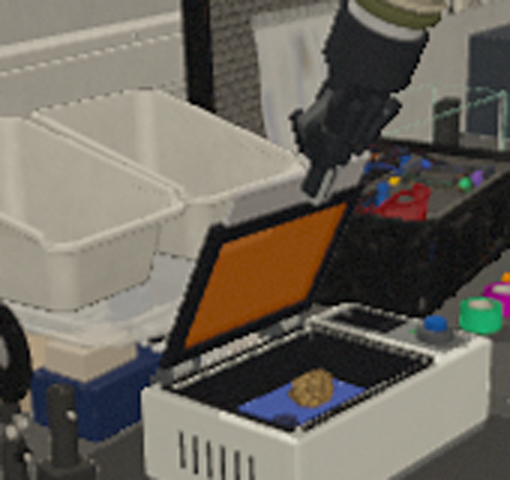

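The cover is resting on the finger at about 1.13 rad (lip corner near side pixel (278,133)). Next I'll work out the lowering arc.

Run:
```python
import numpy as np
f=.44
def tcp(a): return np.array([80-200*np.cos(a)-3.7,109+200*np.sin(a)-26])
A=np.r_[np.arange(1.12,.15,-.04),np.arange(.12,-.05,-.02)]
for a,b in zip(A,A[1:]):
    d=(tcp(b)-tcp(a))/1e3; print(round(b,2),(d@[np.cos(f),np.sin(f)]).round(4),(d@[np.sin(f),-np.cos(f)]).round(4),tcp(b).round())
```

```text
1.08 -0.008 0.0002 [-18. 259.]
1.04 -0.008 0.0006 [-25. 255.]
1.0 -0.008 0.0009 [-32. 251.]
0.96 -0.0079 0.0012 [-38. 247.]
0.92 -0.0079 0.0015 [-45. 242.]
0.88 -0.0078 0.0018 [-51. 237.]
0.84 -0.0077 0.0021 [-57. 232.]
0.8 -0.0076 0.0024 [-63. 226.]
0.76 -0.0075 0.0027 [-69. 221.]
0.72 -0.0074 0.003 [-74. 215.]
0.68 -0.0073 0.0033 [-79. 209.]
0.64 -0.0071 0.0036 [-84. 202.]
0.6 -0.007 0.0039 [-89. 196.]
0.56 -0.0068 0.0042 [-93. 189.]
0.52 -0.0066 0.0045 [-97. 182.]
0.48 -0.0065 0.0047 [-101.  175.]
0.44 -0.0063 0.005 [-105.  168.]
0.4 -0.0061 0.0052 [-108.  161.]
0.36 -0.0058 0.0055 [-111.  153.]
0.32 -0.0056 0.0057 [-114.  146.]
0.28 -0.0054 0.0059 [-116.  138.]
0.24 -0.0052 0.0061 [-118.  131.]
0.2 -0.0049 0.0063 [-120.  123.]
0.16 -0.0046 0.0065 [-121.  115.]
0.12 -0.0044 0.0067 [-122.  107.]
0.1 -0.0021 0.0034 [-123.  103.]
0.08 -0.002 0.0035 [-123.   99.]
0.06 -0.002 0.0035 [-123.   95.]
0.04 -0.0019 0.0035 [-124.   91.]
0.02 -0.0018 0.0036 [-124.   87.]
-0.0 -0.0017 0.0036 [-124.   83.]
-0.02 -0.0017 0.0036 [-124.   79.]
-0.04 -0.0016 0.0037 [-124.   75.]
```

```bash
python3 -m jog '[[0,0,0,-0.008,0,0.0002,0],[0,0,0,-0.008,0,0.0006,0],[0,0,0,-0.008,0,0.0009,0],[0,0,0,-0.0079,0,0.0012,0],[0,0,0,-0.0079,0,0.0015,0],[0,0,0,-0.0078,0,0.0018,0],[0,0,0,-0.0077,0,0.0021,0],[0,0,0,-0.0076,0,0.0024,0]]' >/dev/null
python3 -c "
from h import *
st();print(err(),to([-63,35,226]))"
python3 -m jog '[[0,0,0,-0.0075,0,0.0027,0],[0,0,0,-0.0074,0,0.003,0],[0,0,0,-0.0073,0,0.0033,0],[0,0,0,-0.0071,0,0.0036,0],[0,0,0,-0.007,0,0.0039,0],[0,0,0,-0.0068,0,0.0042,0],[0,0,0,-0.0066,0,0.0045,0],[0,0,0,-0.0065,0,0.0047,0]]' >/dev/null
python3 -c "
from h import *
st();print(err(),to([-101,35,175]))"
```

```text
t 13.82 v mm [-66.2  34.3 229.1] q [-22.5   8.5  98.1   7.7  49.3  72.7] F(v) [ 0.63  0.77 -1.03]
[-0.001  0.003 -0.003] [ 0.0016 -0.0007  0.0042]
t 14.82 v mm [-104.3   34.4  178.2] q [-24.    8.5 108.2  10.1  39.4  68.5] F(v) [-0.76  0.65 -1.64]
[-0.001  0.003 -0.003] [ 0.0016 -0.0006  0.0043]
```

```bash
python3 -m jog '[[0,0,0,-0.0063,0,0.0055,0],[0,0,0,-0.0061,0,0.0057,0],[0,0,0,-0.0058,0,0.006,0],[0,0,0,-0.0056,0,0.0062,0],[0,0,0,-0.0054,0,0.0064,0],[0,0,0,-0.0052,0,0.0066,0],[0,0,0,-0.0049,0,0.0067,0],[0,0,0,-0.0046,0,0.0067,0]]' >/dev/null
python3 -c "
from h import *
st();print(err(),to([-121,35,115]))"
python3 -m jog '[[0,0,0,-0.0022,0,0.0034,0],[0,0,0,-0.0022,0,0.0034,0],[0,0,0,-0.0021,0,0.0034,0],[0,0,0,0,0,0,0],[0,0,0,0,0,0,0]]' >/dev/null
python3 -c "
from h import *
st();print(err(),to([-123,35,103]))
im=snap('side','d6.png')"
```

```text
t 15.82 v mm [-122.8   34.6  114.4] q [-24.8  13.5 116.7  15.3  26.5  61.9] F(v) [-2.54  0.53 -2.04]
[-0.001  0.003 -0.003] [ 0.0019 -0.0004  0.0002]
t 16.45 v mm [-124.3   34.6  103. ] q [-24.9  14.7 117.8  16.8  24.2  60.2] F(v) [-1.69 -0.65 -2.14]
[-0.001  0.003 -0.003] [ 0.0011 -0.0004  0.0005]
```

```bash
python3 -m jog '[[0,0,0,-0.002,0,0.0035,0],[0,0,0,-0.002,0,0.0035,0],[0,0,0,-0.0019,0,0.0035,0],[0,0,0,-0.0018,0,0.0036,0],[0,0,0,0,0,0,0],[0,0,0,0,0,0,0]]' >/dev/null
python3 -c "
from h import *
st();snap('side','d7.png')"
python3 -m jog '[[0,0,0,-0.001,0,0.0018,0],[0,0,0,-0.001,0,0.0018,0],[0,0,0,-0.001,0,0.0018,0],[0,0,0,-0.001,0,0.0018,0],[0,0,0,0,0,0,0],[0,0,0,0,0,0,0]]' >/dev/null
python3 -c "
from h import *
st();snap('side','d8.png')"
python3 -m jog '[[0,0,0,-0.001,0,0.0018,0],[0,0,0,-0.001,0,0.0018,0],[0,0,0,-0.001,0,0.0018,0],[0,0,0,-0.001,0,0.0018,0],[0,0,0,0,0,0,0],[0,0,0,0,0,0,0]]' >/dev/null
python3 -c "
from h import *
st();b=snap('side','d9.png')
B=b['pixels'].astype(float)
# image change per stage in cover area
L=[np.load('pics/d%d.png.npz'%i)['pixels'].astype(float) for i in (6,7,8,9)]
for i in range(3): print(np.abs(L[i+1]-L[i])[150:200,265:310].mean().round(2))"
```

```text
t 17.25 v mm [-124.9   34.5   87.2] q [-24.9  16.8 119.3  19.4  20.8  57.3] F(v) [-0.03  0.14  0.4 ]
t 18.05 v mm [-125.8   34.6   78.7] q [-25.   17.9 120.   21.2  19.2  55.4] F(v) [ 0.26 -0.27 -0.15]
t 18.85 v mm [-126.4   34.7   70.5] q [-25.   19.  120.7  23.3  17.5  53.1] F(v) [-0.73 -0.33 -0.02]
4.76
1.25
1.25
```

Run:
```python
from h import *
im=snap('wrist','w2.png'); d=np.load('pics/d9.png.npz')['pixels']
for v in [(-46,-113,118),(-120,125,109),(-120,-55,109)]:
    print(proj(im,Rv@(np.array(v)/1e3)+[VX,VY,0]))
a=cv2.resize(d[110:260,220:380],(400,375),interpolation=cv2.INTER_CUBIC); b=cv2.resize(im['pixels'],(400,250))
b=np.vstack([b,np.zeros((125,400,3),np.uint8)])
# blue button candidates
for n,i in (('wrist',im),('scene',snap('scene','s9.png')),('side',dict(np.load('pics/d9.png.npz')))):
    h=cv2.cvtColor(i['pixels'],cv2.COLOR_RGB2HSV); m=cv2.inRange(h,(100,170,70),(115,255,255))
    k,_,s,c=cv2.connectedComponentsWithStats(m); print(n,[(s[j].tolist(),c[j].round(1).tolist()) for j in range(1,k) if s[j,4]>15])
cv2.imwrite('pics/c9.png',np.hstack([a,b])[:,:,::-1])
```

```text
[[682.56097836  62.09328235]]
[[100.74448117 245.07264294]]
[[542.05095316 244.64197546]]
wrist []
scene [([337, 217, 7, 6, 30], [339.8, 219.5]), ([514, 358, 27, 25, 170], [526.4, 369.9]), ([476, 363, 11, 9, 61], [480.8, 366.6]), ([510, 391, 22, 9, 137], [519.3, 395.8])]
side [([311, 125, 7, 4, 16], [314.5, 126.8]), ([325, 131, 4, 7, 17], [326.8, 133.9]), ([389, 165, 5, 4, 18], [391.0, 166.3])]
```

View pics/c9.png

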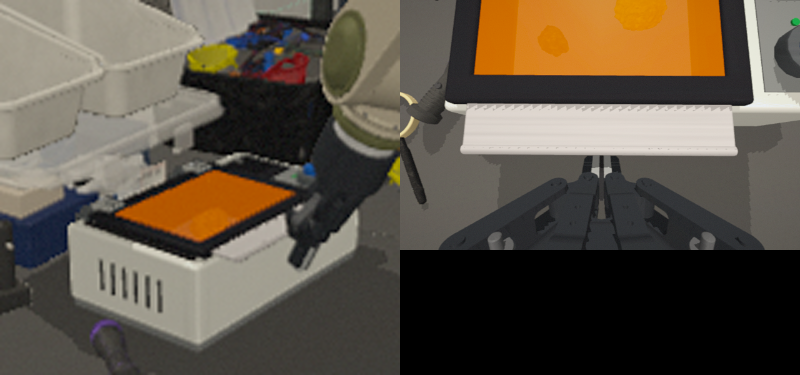

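```bash
python3 -m jog '[[0,0,0,-0.025,0,-0.01,0],[0,0,0,-0.025,0,-0.01,0],[0,0,0,0.02,0,-0.045,0],[0,0,0,0.02,0,-0.045,0],[0,0,0,0.02,0,-0.045,0],[0,-0.147,0,0,0,0,0],[0,-0.147,0,0,0,0,0],[0,-0.146,0,0,0,0,0],[0,0,0,0,0,0,0]]' >/dev/null
python3 - <<'E'
from h import *
st(); print(err(0),to([-46,-60,200])); im=snap('wrist','w3.png')
h=cv2.cvtColor(im['pixels'],cv2.COLOR_RGB2HSV); m=cv2.inRange(h,(98,150,50),(118,255,255))
k,_,s,c=cv2.connectedComponentsWithStats(m); print([(s[j].tolist(),c[j].round(1).tolist()) for j in range(1,k) if s[j,4]>30])
print(proj(im,Rv@np.array([-.046,-.113,.118])+[VX,VY,0]))
E
```

```text
t 20.12 v mm [-181.2   35.   210.9] q [-22.8   7.5  98.2   0.3  74.4  75.9] F(v) [ 1.22  0.15 -0.92]
[-0.005  0.001  0.001] [0.1351 0.0952 0.0103]
[([516, 1, 37, 37, 1022], [534.3, 19.0])]
[[537.27751244  15.90887136]]
```

```bash
python3 -m jog '[[0,0,0,0.033,0.036,0,0],[0,0,0,0.033,0.037,0,0],[0,0,0,0.033,0.036,0,0],[0,0,0,0.034,0.037,0,0],[0,0,0,0,0,0.035,0],[0,0,0,0,0,0.03,0],[0,0,0,0,0,0,0],[0,0,0,0,0,0,0]]' >/dev/null
python3 - <<'E'
from h import *
st(); print(err(0),to([-48,-111,118]))
E
```

```text
t 21.18 v mm [ -49.2 -110.7  146.9] q [-34.4  25.5  83.3   0.3  71.2  64.3] F(v) [ 0.2  -0.42  0.12]
[-0.004 -0.001  0.   ] [0.0012 0.0004 0.0289]
```

```bash
python3 -m jog '[[0,0,0,0.001,0,0.012,0],[0,0,0,0,0,0.012,0],[0,0,0,0,0,0,0]]' | sed -n '2p;4p'
python3 -m jog '[[0,0,0,0,0,0.002,0],[0,0,0,0,0,0.002,0],[0,0,0,0,0,0,0]]' | sed -n '2p;4p'
python3 -m jog '[[0,0,0,0,0,0.002,0],[0,0,0,0,0,0,0],[0,0,0,0,0,0,0]]' | sed -n '2p;4p'
```

```text
position: [0.5047, -0.2015, 0.1205]
ft_force: [-0.2, 0.7, 1.7]
position: [0.5051, -0.2017, 0.1175]
ft_force: [-2.3, 0.9, 2.5]
position: [0.5051, -0.2017, 0.116]
ft_force: [-2.5, 1.6, 7.6]
```

```bash
python3 -m jog '[[0,0,0,0,0,0.0015,0],[0,0,0,0,0,0,0]]' | sed -n '2p;4p'
python3 -m jog '[[0,0,0,0,0,0.0015,0],[0,0,0,0,0,0,0]]' | sed -n '2p;4p'
```

```text
position: [0.5052, -0.2017, 0.1158]
ft_force: [-6.2, 3.5, 18.9]
position: [0.5052, -0.2018, 0.1155]
ft_force: [-9.6, 4.6, 28.8]
```

```bash
python3 -m jog '[[0,0,0,0,0,-0.005,0],[0,0,0,0,0,-0.02,0],[0,0,0,0,0,-0.04,0],[0,0,0,-0.04,0,-0.04,0],[0,0,0,-0.05,0,0,0],[0,0,0,-0.05,0,0,0],[0,0,0,0,0,0,0],[0,0,0,0,0,0,0]]' | sed -n '2p;4p'
python3 - <<'E'
from h import *
st(); a=np.load('pics/s9.png.npz')['pixels'].astype(float); b=snap('scene','s10.png')['pixels'].astype(float)
im=dict(np.load('pics/s9.png.npz'))
u=proj(im,[Rv@np.array([-.02,.035,.11])+[VX,VY,0]])[0].astype(int); print(u)
for n,i in (('pre',a),('post',b)): print(n,i[u[1]-6:u[1]+7,u[0]-6:u[0]+7].mean((0,1)).round(1))
print(observe()['ft_force'])
E
```

```text
position: [0.3674, -0.1813, 0.2178]
ft_force: [0.5, 0.1, 0.0]
t 23.8 v mm [-187.6 -111.4  217.8] q [-43.1   8.4  95.9   0.2  75.9  55.7] F(v) [0.5  0.17 0.  ]
[319 183]
pre [219.7 125.9  57.2]
post [217.5 124.   56.1]
[-0.39867744 -0.30001021  0.36438751]
```

The stop felt firm, but the fingertip corners may have reached the collar. I'll press once more with just the tilted tip edge, to be sure the button bottoms.

```bash
python3 -m jog '[[0,0,0,0.05,0,0,0],[0,0,0,0.05,0,0,0],[0,0,0,0.05,0,0.04,0],[0,0.175,0,0,0,0,0],[0,0.175,0,0,0,0,0],[0,0,0,0,0,0,0]]' | sed -n '2p'
python3 -c "
from h import *
st();print(err(.35),to([-37.7,-111,127]))"
```

```text
position: [0.513, -0.2028, 0.1772]
t 24.6 v mm [ -40.4 -110.3  177.2] q [-38.7  17.6  93.6  12.7  52.3  53.9] F(v) [ 0.59  0.04 -0.42]
[-0.006  0.004 -0.002] [-0.0145  0.001   0.0481]
```

```bash
python3 -m jog '[[0,0,0,-0.0075,0.0005,0.024,0],[0,0,0,-0.007,0.0005,0.024,0],[0,0,0,0,0,0,0]]' | sed -n '2p;4p'
python3 -m jog '[[0,0,0,-0.001,0,0.0028,0],[0,0,0,-0.0007,0,0.0019,0],[0,0,0,0,0,0,0]]' | sed -n '2p;4p'
python3 -m jog '[[0,0,0,-0.0007,0,0.0019,0],[0,0,0,0,0,0,0],[0,0,0,0,0,0,0]]' | sed -n '2p;4p'
python3 -m jog '[[0,0,0,-0.0005,0,0.0014,0],[0,0,0,0,0,0,0],[0,0,0,0,0,0,0]]' | sed -n '2p;4p'
python3 -m jog '[[0,0,0,-0.0005,0,0.0014,0],[0,0,0,0,0,0,0],[0,0,0,0,0,0,0]]' | sed -n '2p;4p'
```

```text
position: [0.5171, -0.2044, 0.1271]
ft_force: [0.0, -0.3, 0.1]
position: [0.5167, -0.2046, 0.1238]
ft_force: [0.3, -0.5, -0.2]
position: [0.5166, -0.2047, 0.1216]
ft_force: [0.5, 0.5, 1.9]
position: [0.5166, -0.2046, 0.1199]
ft_force: [0.9, -0.6, 2.9]
position: [0.5167, -0.2046, 0.1185]
ft_force: [0.8, 0.4, 5.1]
```

```bash
python3 -m jog '[[0,0,0,-0.0005,0,0.0014,0],[0,0,0,0,0,0,0],[0,0,0,0,0,0,0]]' | sed -n '2p;4p'
python3 -m jog '[[0,0,0,-0.0005,0,0.0014,0],[0,0,0,0,0,0,0],[0,0,0,0,0,0,0]]' | sed -n '2p;4p'
```

```text
position: [0.5168, -0.2047, 0.1181]
ft_force: [-2.2, 1.9, 15.2]
position: [0.517, -0.2048, 0.1177]
ft_force: [-8.1, 3.2, 25.9]
```

The force climbed like a spring to about 4–5 N and then hit a hard stop, so the button is fully down. Now releasing and retreating.

```bash
python3 -m jog '[[0,0,0,0.002,0,-0.005,0],[0,0,0,0.007,0,-0.02,0],[0,0,0,0.014,0,-0.04,0],[0,0,0,0.014,0,-0.04,0],[0,0,0,0,0,0,0],[0,0,0,0,0,0,0]]' | sed -n '2p;4p'
python3 - <<'E'
from h import *
st(); d=np.load('pics/d9.png.npz')['pixels'].astype(float); e=snap('side','d11.png')['pixels'].astype(float)
print(np.abs(d-e)[180:215,255:300].mean())
from rig import job; print(job.close_job())
E
```

```text
position: [0.5146, -0.2044, 0.2253]
ft_force: [0.2, 0.7, -0.6]
t 27.98 v mm [ -38.6 -111.6  225.3] q [-38.7  14.8  88.7  11.6  59.8  55.7] F(v) [ 0.13  0.74 -0.65]
1.7803174603174603
the job is handed in; nothing more can be done
None
```

The job is handed in at about 28 s, verdict not shown: I tipped the cover, caught it at about 1.13 rad and lowered it shut, then pressed the lamp button to its stop and released it, twice, because the first press might have caught the collar.

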